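# Put the laser level away in its dust-tight case

### The job

Put the laser level gently back into its long pocket in the open case, all the way down, then close the lid and press it down on its rubber seal until the front latch snaps over and holds it shut. Press firmly but do not force the lid (never more than 30 N), and leave the other things where they are.

Things in the scene. Friction and masses are not known exactly. Their poses are not given: they have to be found in the camera images.
- level_mid (a point): centre of the laser level, a plain black box 46 mm wide (its x axis) x 90 mm long (y) x 60 mm high (z up), grey band, small window at one end, 0.4 to 0.6 kg; it stands on the table, its underside 30 mm below this point. The longest of the three boxy things right of the case. Grip its 46 mm width, 40 to 50 mm above its underside, so that the fingers clear the pocket's rim.
- pocket (a point): centre of the floor of the long pocket in the case's grey insert, 20 mm above the table; axes as the case's: x towards the hinge (away from the robot), y along the case, z up. The pocket is 52 mm (x) x 96 mm (y) and 20 mm deep, with a 3 mm chamfer round its mouth. It takes the level upright with its length along y, either way round.
- case: grey instrument case, fixed on the bench, 170 mm (x) x 260 mm (y), walls up to 62 mm; origin at the centre of its underside, x towards the hinge, z up. The insert's top is 40 mm above the table. The long pocket's centre is at x = -6, y = +42 mm, a smaller pocket at x = -6, y = -66 mm. Hinge at x = +85 mm, 70 mm up; latch at the middle of the front, x = -85 mm.
- hinge (a point): middle of the lid's hinge axis, fixed on the case, axes as the case's (the hinge runs along y), 70 mm above the table. A tall springy black rubber seal lines the case's rim; the lid comes down on it. With the lid open it stands up to 86 mm above the table at the front.
- lid_pad (a point): centre of the rubber pressing pad (30 x 60 mm) on the lid's outer face near its free edge; moves with the lid. Shut, it is 145 mm from the hinge towards the robot and 39 mm above the hinge. The lid is a shell 170 x 260 mm, 0.3 kg; its flat outer face is 36 mm off the hinge axis, its free edge 170 mm from it; a steel lip sticks out 10 mm beyond that edge.
- lid (a joint): opening angle of the lid, rad: near 0 shut, grows as it opens up and away from the robot; it begins about upright (1.45 to 1.6; swing ends at 1.75). A stiff hinge (0.3 N m) keeps it where it is left. Below 0.10 it meets the seal, which pushes it back up to 0.10 unless latched. The latch's height differs from time to time by 10 mm, so it catches anywhere from 0.00 to 0.07.
- hook (a joint): swing of the steel spring hook at the middle of the case's front, rad: 0 at rest, upright (when latched, over the lid's lip); the lip pushes it outwards to about 0.15 on its way past and it springs back (still leaning out: not caught yet). Pressing at the pad takes 8 to 18 N to latch, rising on the way; 1.5 mm below the catching height the lid meets hard stops, where force climbs steeply. The hook's top is 100 to 110 mm up.
- target: small white target block, 52 x 42 x 30 mm, already lying in the case's smaller pocket; origin at its underside; not to be moved
- sander: sanding block, wood on black rubber, 50 x 64 x 38 mm; origin at its underside; not to be moved
- tape_measure: tape measure with rounded black housing, 36 x 64 x 46 mm; origin at its underside; not to be moved
- roll_a: roll of masking tape, 100 mm across, 36 mm high; origin at its underside; not to be moved
- roll_b: smaller roll of masking tape, 90 mm across, 25 mm high; origin at its underside; not to be moved
- filler_jar: white screw-top jar, 80 mm across, 90 mm high; origin at its underside; not to be moved

How it is judged:
By the outcome, as a careful person would: the job done as asked, in the order asked, and still so for the second after the job is handed in, with the robot touching nothing.
It also fails if it takes over 72 s, if anything falls off the work surface, if the arm or the gripper's body presses on something with over 40 N, if the wrist force passes 120 N, or if a joint passes its speed limit or range.

### The arm

A 6-joint arm with a two-finger parallel gripper is mounted at the origin on the work surface. World frame = base frame: x ahead of the robot, y to its left, z up, the work surface at z = 0. Lengths are in m, angles in rad, forces in N, time in s.
With the tool pointing down it reaches from about 0.25 to 0.725 m from the base axis. Payload 4 kg.
Tool frame: the origin (TCP) lies at the very end of the fingers, on their centre line; the grasp point (between the pads) lies 19 mm behind it; z points along the fingers, y is the line along which they close (so a half turn about z gives the same grasp; the last joint's range is limited). The gripper opens to 85 mm and grips with 20 to 120 N. Pads are 22 mm wide; open, the fingers measure 114 mm over their backs; the gripper's body (76 mm by 85 mm) begins 54 mm behind the grasp point. The pads swing forward as they close: fully open they stand 13 mm farther back than shut.
Start: joints at [-1.148, 0.241, 0.005, 1.335, 0, 1.571], TCP at [0.205, -0.456, 0.231] pointing down, gripper open.
Joint ranges: [-2.72, 2.72], [-1.05, 1.87], [-1.09, 1.28], [-1.99, 2.15], [-1.42, 1.44], [-3.14, 3.14]. Speed limits (rad/s): [2.79, 2.79, 3.14, 3.14, 3.14, 3.14].

### API

Orientations are given as a unit quaternion [x, y, z, w].
In Python, from workcell import bot, vision, workorder, boxes_of gives the robot as it stands.
- The arm moves only by the tool send_rows, never from a script. Its argument "motion" is text: rows parted by semicolons, each of 5 numbers parted by spaces: the closure, from -1 (fully open) to 1 (shut), so that 0 is half open, then the shift along the tool's x, y, z in cm, then the turn about the tool's z in rad. In form: claw x y z twist; .... A call has 1 to 5 rows; each row is the pose to reach, as a shift and turn from the pose commanded when the call began, along the tool's axes at that moment; what a row does not reach only later rows make up. A row lasts 1/10 s, in which the tool goes at most 50 mm and 8.59 degrees, less where a joint would pass 70% of its speed; a pose out of reach is approached as far as the arm can. A call with a gripper value outside its range is refused whole. The fingers move at their own pace and stop on an object; the grip force is fixed at half the most. Time passes only in rows, so rows that repeat a pose let the fingers close. It gives the time, the measured TCP pose, the force, the opening and the grip force at its end, in the units of the state.
- bot.get_obs(): the state, without advancing time (a new reading comes with each control period).
- vision.camera(name): name is "scene" or "top" or "wrist"; returns the picture (400x640x3 uint8, red, green, blue); there is no depth.
- vision.camera_model(name): a dict with "fov_y" (degrees; the focal length in pixels is half the picture's height over the tangent of half this angle, whatever the lens; pixels are square), "cx", "cy" (the principal point, pixels), "k1" (the pictures are not rectified: a ray, as slopes to the right and down, at radius r is drawn at 1 + k1 r^2 times it, then the intrinsics apply), "world_from_camera" (4x4, takes a point from camera to world coordinates); the wrist camera has in their place "hand_eye" (4x4, takes a point from camera to tool coordinates, whose origin is the TCP and whose axes are the flange's). Camera axes: x right, y down, z forward; pixel columns grow to the right and rows downward; lengths in m; the calibration is good to about 2 mm. A picture is of the moment at which its call begins: read the wrist's pose just before it. camera_model takes no time and is no camera call.
- workorder.job_done(): hands the job in; it is judged then, once.
Trained networks look in the newest picture that a camera, given by its name, has taken for a name from the list of things; names that differ only in an ending like _2 or _b are one class to them, and where a whole thing is asked for, a point or a joint stands for the part that bears it (a point fixed in the world has none). Each returns a list of dicts, best first, with "conf" (0 to 1); they miss things now and then, are a little off and sometimes report something else, mostly with a low value. They report only what shows in the picture. A call takes as long as a camera call.
- boxes_of(camera, target): "rect" ([centre column, centre row, width, height] in pixels, round what is visible of it).
The state is a dict: "clock": time; "joint_pos": joint angles; "joint_vel": joint speeds; "tau": joint torques, N m; "eef_pos": TCP position; "tool_rot": TCP orientation; "ft_force": force on the tool from outside, world axes, zero at the start; "ft_torque": the same for the moment, N m; "grip_width": finger opening in m; "grasp_force": force on a finger pad.
Only numpy, scipy, OpenCV 4.12 (cv2) and the standard library are available. Lean on these libraries where they do the work, as an engineer would, in place of code of your own. Each camera call takes 0.05 s, during which the arm holds its last target. There are 200 camera calls.

## Working session

There is one attempt and no reset: what is moved stays moved. The work goes in short steps, Python scripts to look and compute and a tool call to move; the robot and the scene stay as the last step left them, time stands still between calls to the robot, and variables do not carry over. Pictures are saved under pics/ and viewed, at most 10 in all, crops included, and the job is handed in when it is done.

Besides the shell and the picture viewer there is one more tool, called after "Call:" as a command line: name --argument value ..., lists and objects as JSON in quotes. send_rows: Moves the arm, as the interface text tells. Its arguments: {"type":"object","properties":{"motion":{"type":"string"}},"required":["motion"]}

```bash
ls; mkdir -p pics; python3 - <<'E'
from workcell import bot, vision, workorder, boxes_of
import cv2, numpy as np
np.set_printoptions(precision=4,suppress=True)
o=bot.get_obs(); print({k:np.round(v,4) for k,v in o.items()})
for c in ["scene","top","wrist"]:
    im=vision.camera(c); cv2.imwrite(f"pics/{c}0.png",im[:,:,::-1]); print(c,vision.camera_model(c))
for c in ["scene","top"]:
    for t in ["level_mid","case","lid","sander","tape_measure","target","lid_pad","hook","filler_jar","roll_a"]:
        r=boxes_of(c,t); print(c,t,[(np.round(q["rect"],1).tolist(),round(q["conf"],2)) for q in r[:3]])
E
```

```text
pics
{'clock': np.float64(0.0), 'joint_pos': array([-1.148 ,  0.2414,  0.0037,  1.3352,  0.    ,  1.5708]), 'joint_vel': array([-0.0004, -0.0009,  0.002 , -0.002 ,  0.0011,  0.0015]), 'tau': array([ -0.0014, -37.232 ,  25.2408,   0.0169,  -0.0002,  -0.    ]), 'eef_pos': array([ 0.2049, -0.4554,  0.2304]), 'tool_rot': array([ 0.9777,  0.2098, -0.0002, -0.001 ]), 'ft_force': array([ 0.505 , -0.0651,  0.4266]), 'ft_torque': array([ 0.0073,  0.0211, -0.0344]), 'grasp_force': np.float64(0.0), 'grip_width': np.float64(0.0854)}
scene {'fov_y': 49.721534218727314, 'cx': 326.1379117268081, 'cy': 200.8521537769425, 'k1': 0.011691169965464966, 'world_from_camera': array([[-0.8685, -0.3542,  0.3468,  0.0865],
       [-0.4957,  0.6219, -0.6063,  0.7899],
       [-0.001 , -0.6985, -0.7156,  1.0145],
       [ 0.    ,  0.    ,  0.    ,  1.    ]])}
top {'fov_y': 56.44091080107932, 'cx': 324.1181262956233, 'cy': 199.02818832747758, 'k1': -0.05181899573399707, 'world_from_camera': array([[ 0.0016, -0.9969,  0.0784,  0.4491],
       [-1.    , -0.0014,  0.0026,  0.0481],
       [-0.0025, -0.0784, -0.9969
[... 951 characters left out ...]
 31.4, 43.8], 0.9)]
scene roll_a [([224.4, 318.6, 38.9, 39.1], 0.86), ([272.8, 329.1, 41.5, 47.9], 0.74)]
top level_mid [([409.6, 224.5, 37.9, 21.6], 0.77)]
top case [([326.2, 192.4, 107.7, 83.3], 0.85)]
top lid [([325.9, 162.7, 103.5, 22.5], 0.66)]
top sander [([430.2, 179.1, 27.5, 23.6], 0.9)]
top tape_measure [([463.3, 228.9, 23.2, 16.4], 0.71)]
top target [([344.9, 207.2, 16.2, 18.2], 0.57), ([409.5, 223.6, 34.7, 15.9], 0.26)]
top lid_pad [([325.1, 162.4, 103.7, 21.9], 0.87)]
top hook [([322.8, 233.6, 7.9, 2.9], 0.49)]
top filler_jar [([231.0, 166.6, 35.2, 31.6], 0.82)]
top roll_a [([208.8, 220.4, 37.8, 29.2], 0.73), ([232.2, 166.0, 34.7, 26.4], 0.64), ([199.4, 184.0, 30.6, 32.0], 0.63)]
```

```bash
python3 - <<'E'
import cv2
a=cv2.imread("pics/top0.png"); b=cv2.imread("pics/scene0.png")
cv2.imwrite("pics/topc.png",cv2.resize(a[130:260,240:490],(800,416),interpolation=cv2.INTER_CUBIC))
cv2.imwrite("pics/scc.png",cv2.resize(b[125:275,240:440],(800,600),interpolation=cv2.INTER_CUBIC))
E
```

```text
(no output)
```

View pics/topc.png

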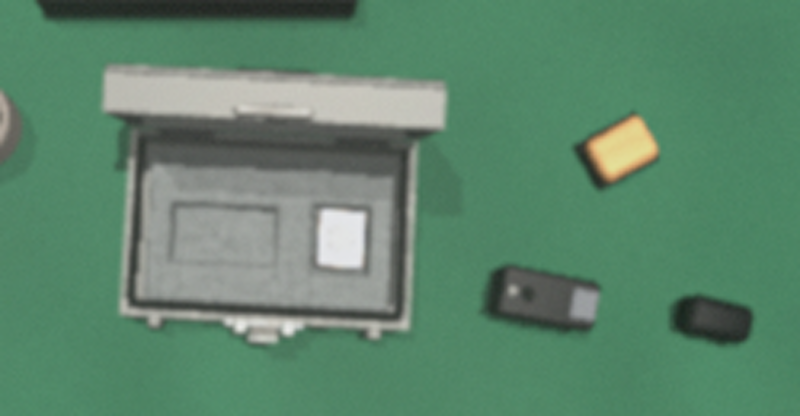

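View pics/scc.png

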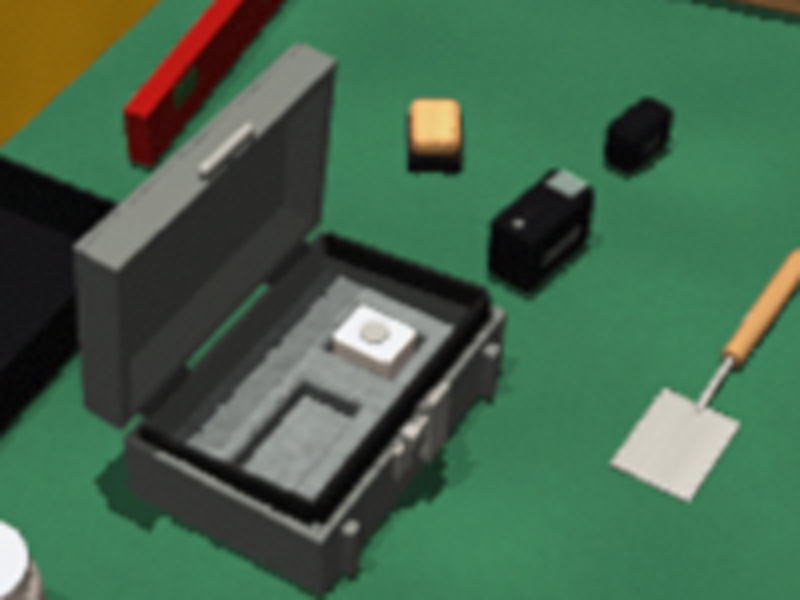

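```bash
cat > h.py <<'E'
from workcell import bot, vision, workorder, boxes_of
import cv2, numpy as np
from scipy.spatial.transform import Rotation as R
from scipy.optimize import least_squares
np.set_printoptions(precision=4,suppress=True)
def cam(name,obs=None):
    m=vision.camera_model(name)
    if name=="wrist":
        T=np.eye(4);T[:3,:3]=R.from_quat(obs["tool_rot"]).as_matrix();T[:3,3]=obs["eef_pos"]
        m["T"]=T@m["hand_eye"]
    else: m["T"]=np.array(m["world_from_camera"])
    m["f"]=200/np.tan(np.radians(m["fov_y"]/2)); return m
def unproj(m,px,z):
    px=np.atleast_2d(px).astype(float); d=(px-[m["cx"],m["cy"]])/m["f"]; s=d.copy()
    for _ in range(10): s=d/(1+m["k1"]*(s**2).sum(1,keepdims=True))
    v=np.c_[s,np.ones(len(s))]@m["T"][:3,:3].T; o=m["T"][:3,3]
    return o+v*((z-o[2])/v[:,2])[:,None]
def proj(m,P):
    P=np.atleast_2d(P); c=(P-m["T"][:3,3])@m["T"][:3,:3]; s=c[:,:2]/c[:,2:]
    return s*(1+m["k1"]*(s**2).sum(1,keepdims=True))*m["f"]+[m["cx"],m["cy"]]
def rz(p,P):
    c,s=np.cos(p[2]),np.sin(p[2]); P=np.array(P,float)
    return np.c_[p[0]+c*P[:,0]-s*P[:,1],p[1]+s*P[:,0]+c*P[:,1],P[:,2]]
def fit(m,P,px,p0):
    r=least_squares(lambda p:(proj(m,rz(p,P))-px).ravel(),p0,loss="soft_l1"); return r.x,r.fun.reshape(-1,2) if 0 else (proj(m,rz(r.x,P))-px)
E
python3 - <<'E'
from h import *
m=cam("top"); c=lambda p:np.array(p)/3.2+[240,130]
px=c([(174,204),(277,208),(274,264),(172,262),(316,206),(369,208),(367,270),(316,268),(122,316),(410,329)])
P=[(-6+a,42+b,40) for a,b in[(26,48),(26,-48),(-26,-48),(-26,48)]]
print(unproj(m,px[:4],.04)[:,:2],unproj(m,px[4:8],.04)[:,:2],unproj(m,px[8:],.062)[:,:2])
P=np.array(P+[(-85,130,62),(-85,-130,62)])/1000
print(fit(m,P,px[[0,1,2,3,8,9]],[.45,.05,0]))
q=c([(508,266),(601,282),(596,322),(492,310)])
print(unproj(m,q,.06),unproj(m,q,.06).mean(0))
# lid free edge corners
print(unproj(m,c([(105,68),(447,84),(446,128),(103,112)]),.24))
E
```

```text
[[0.5508 0.1388]
 [0.5472 0.0437]
 [0.4955 0.0464]
 [0.4972 0.1403]] [[ 0.5491  0.0078]
 [ 0.5473 -0.0412]
 [ 0.4901 -0.039 ]
 [ 0.4919  0.0078]] [[ 0.4476  0.1831]
 [ 0.4363 -0.0757]]
(array([ 0.527 ,  0.0502, -0.0407]), array([[-0.1435,  0.0603],
       [ 0.1318,  0.1689],
       [ 0.332 ,  0.2625],
       [-0.3734, -0.491 ],
       [-0.1569,  0.0916],
       [ 0.2027, -0.1361]]))
[[ 0.4931 -0.165   0.06  ]
 [ 0.4786 -0.2494  0.06  ]
 [ 0.4426 -0.2441  0.06  ]
 [ 0.4534 -0.1501  0.06  ]] [ 0.4669 -0.2022  0.06  ]
[[ 0.6364  0.1759  0.24  ]
 [ 0.6243 -0.0849  0.24  ]
 [ 0.5904 -0.0837  0.24  ]
 [ 0.6024  0.1769  0.24  ]]
```

The case sits at about (0.527, 0.050) with yaw −0.041. The level's centre is near (0.467, −0.202) with yaw about −0.14. In the top crop, the long pocket's corners are (174,204) to (274,264), and the level's top face runs from (508,266) to (596,322). I'll move towards the level.

Call:
send_rows --motion "-1 4.3 -1.6 0 -0.14; -1 8.6 -3.1 0 -0.28; -1 13 -4.7 0 -0.42; -1 17.3 -6.2 0 -0.56; -1 21.6 -7.8 0 -0.7"

```text
clock: 1.65
eef_pos: [0.3712, -0.295, 0.2315]
tool_rot: [0.845, 0.535, 0.0, 0.0]
ft_force: [0.7, 0.7, -0.2]
grip_width: 0.0852
grasp_force: 0.0
```

```bash
cat >> h.py <<'E'
def delta(o,pos,heading,half=False):
    M=R.from_quat(o["tool_rot"]).as_matrix(); d=M.T@(np.array(pos)-o["eef_pos"])
    h=np.arctan2(M[1,0],M[0,0]); t=(h-heading+np.pi)%(2*np.pi)-np.pi
    print("cm",np.round(d*100,2),"twist",round(t,3),"| pos",o["eef_pos"],"head",round(h,4),"zaxis",M[:,2],"t",round(float(o["clock"]),2))
E
python3 - <<'E'
from h import *
o=bot.get_obs(); delta(o,[.467,-.202,.2],np.pi/2-.14)
E
```

```text
cm [12.5   4.67  3.15] twist -0.303 | pos [ 0.3712 -0.295   0.2315] head 1.1281 zaxis [ 0.0005 -0.0005 -1.    ] t 1.65
```

Call:
send_rows --motion "-1 4.2 1.6 1 -0.1; -1 8.4 3.1 2 -0.2; -1 12.5 4.7 3.1 -0.3; -1 12.5 4.7 3.1 -0.3; -1 12.5 4.7 3.1 -0.3"

```text
clock: 2.15
eef_pos: [0.4668, -0.203, 0.1998]
tool_rot: [0.757, 0.654, -0.0, -0.001]
ft_force: [-1.2, -0.3, 0.7]
grip_width: 0.0855
grasp_force: 0.0
```

```bash
python3 - <<'E'
from h import *
o=bot.get_obs(); delta(o,[.467,-.202,.2],np.pi/2-.14)
im=vision.camera("wrist"); cv2.imwrite("pics/w1.png",im[:,:,::-1])
m=cam("wrist",o)
print(proj(m,rz([.467,-.202,-.14],[(a,b,.06) for a,b in[(.023,.045),(.023,-.045),(-.023,-.045),(-.023,.045)]])))
E
```

```text
cm [ 0.1   0.   -0.02] twist -0.006 | pos [ 0.4668 -0.203   0.1998] head 1.4248 zaxis [-0.0014  0.0001 -1.    ] t 2.15
[[343.0028 126.6338]
 [341.2923 231.9374]
 [288.2628 232.2068]
 [285.2599 126.9824]]
```

View pics/w1.png

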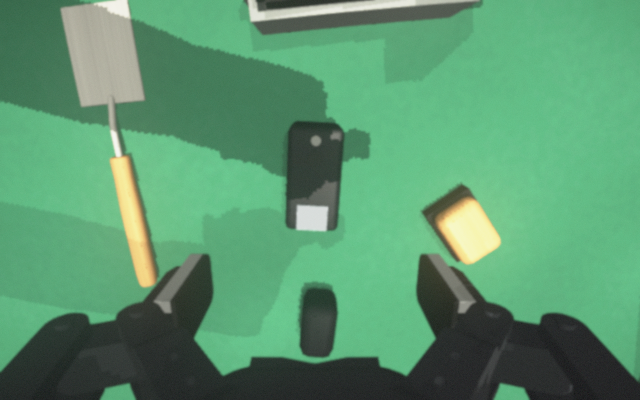

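```bash
python3 - <<'E'
import cv2
a=cv2.imread("pics/w1.png")
c=cv2.resize(a[110:245,260:370],None,fx=4.4,fy=4.4,interpolation=cv2.INTER_CUBIC)
cv2.imwrite("pics/w1c.png",cv2.convertScaleAbs(c,alpha=2.5,beta=0))
E
```

```text
(no output)
```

View pics/w1c.png

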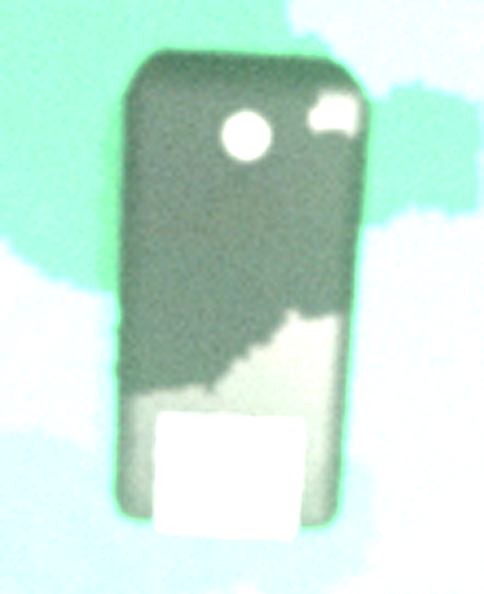

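```bash
python3 - <<'E'
from h import *
o=bot.get_obs(); m=cam("wrist",o); c=lambda p:np.array(p,float)/4.4+[260,110]
L=unproj(m,c([(126,100),(118,490)]),.058)[:,:2]; r=unproj(m,c([(366,100),(340,500)]),.058)[:,:2]
B=unproj(m,c([(155,530),(302,537),(305,417),(157,412)]),.06)[:,:2]; E=unproj(m,c([(246,50),(225,524)]),.06)
print(L,r,B,E)
for q in(L,r,B[[3,0]],B[[2,1]]): d=q[0]-q[1]; print("yaw",-np.arctan2(d[0],d[1]))
d=B[1]-B[0]; print(np.arctan2(d[1],d[0])); d=B[2]-B[3]; print(np.arctan2(d[1],d[0]))
E
```

```text
[[ 0.4519 -0.1602]
 [ 0.4376 -0.235 ]] [[ 0.4955 -0.1667]
 [ 0.4806 -0.2435]] [[ 0.4437 -0.2436]
 [ 0.4722 -0.2494]
 [ 0.4761 -0.2248]
 [ 0.4481 -0.2196]] [[ 0.475  -0.1544  0.06  ]
 [ 0.4575 -0.2444  0.06  ]]
yaw -0.1888823174442686
yaw -0.1909546518755042
yaw -0.17947709988373275
yaw -0.15949164315059758
-0.1986641204914241
-0.18311497714427108
```

```bash
python3 - <<'E'
from h import *
o=bot.get_obs(); delta(o,[.4664,-.1994,.024],np.pi/2-.187)
E
```

```text
cm [ 0.45 -0.05 17.62] twist 0.039 | pos [ 0.4664 -0.2039  0.2002] head 1.4228 zaxis [-0.0008 -0.0001 -1.    ] t 2.2
```

Call:
send_rows --motion "-1 0.4 0 4 0.04; -1 0.4 0 8 0.04; -1 0.4 0 12 0.04; -1 0.4 0 15.5 0.04; -1 0.4 0 17.5 0.04"

```text
clock: 2.7
eef_pos: [0.4646, -0.2009, 0.0232]
tool_rot: [0.772, 0.636, -0.001, -0.001]
ft_force: [-0.6, -0.0, 0.4]
grip_width: 0.0853
grasp_force: 0.0
```

Call:
send_rows --motion "0.6 0 0 0.1 0; 0.6 0 0 0.1 0; 0.6 0 0 0.1 0; 0.6 0 0 0.1 0; 0.6 0 0 0.1 0"

```text
clock: 3.2
eef_pos: [0.4682, -0.2011, 0.0262]
tool_rot: [0.771, 0.637, 0.0, 0.002]
ft_force: [-1.5, -1.3, 7.0]
grip_width: 0.0455
grasp_force: 64.7
```

```bash
python3 - <<'E'
from h import *
o=bot.get_obs(); delta(o,[.4664,-.1994,.024],np.pi/2-.187); print(o["grip_width"],o["grasp_force"])
E
```

```text
cm [ 0.14 -0.21  0.22] twist -0.002 | pos [ 0.4682 -0.2011  0.0262] head 1.382 zaxis [ 0.0026 -0.0025 -1.    ] t 3.2
0.04545840220092617 64.70157265663147
```

Call:
send_rows --motion "0.6 0 0 -1.5 0; 0.6 0 0 -5 0; 0.6 0 0 -9.5 0; 0.6 0 0 -14 0; 0.6 0 0 -17 0"

```text
clock: 3.7
eef_pos: [0.468, -0.2, 0.1975]
tool_rot: [0.77, 0.638, 0.001, 0.001]
ft_force: [1.2, -0.1, -5.4]
grip_width: 0.0454
grasp_force: 63.7
```

```bash
python3 - <<'E'
from h import *
o=bot.get_obs(); print(o["ft_force"],o["grip_width"],o["grasp_force"]);delta(o,[.5227,-.03,.19],np.pi/2-.041)
E
```

```text
[ 1.1692 -0.1068 -5.4118] 0.045398768329041675 63.73468279838562
cm [17.72  2.2   0.75] twist -0.147 | pos [ 0.468  -0.2     0.1975] head 1.3831 zaxis [ 0.0033 -0.0009 -1.    ] t 3.7
```

Call:
send_rows --motion "0.6 4 0.5 0 -0.03; 0.6 8.5 1 0 -0.07; 0.6 13.5 1.6 0.2 -0.11; 0.6 17.7 2.2 0.6 -0.147; 0.6 17.7 2.2 0.6 -0.147"

```text
clock: 4.2
eef_pos: [0.5226, -0.0248, 0.1873]
tool_rot: [0.719, 0.695, 0.001, -0.001]
ft_force: [-1.0, -0.6, -5.3]
grip_width: 0.045
grasp_force: 63.5
```

```bash
python3 - <<'E'
from h import *
o=bot.get_obs()
im=vision.camera("wrist"); cv2.imwrite("pics/w2.png",im[:,:,::-1])
m=cam("wrist",o); delta(o,[.5227,.0924,.19],np.pi/2-.041)
P=[(-.006+a,.042+b,.04) for a,b in[(.026,.048),(.026,-.048),(-.026,-.048),(-.026,.048)]]
P+=[(-.085,.13,.062),(-.085,-.13,.062)]
print(proj(m,rz([.527,.0502,-.0407],P)))
E
```

```text
cm [11.71 -0.37 -0.23] twist 0.008 | pos [ 0.5226 -0.0248  0.1873] head 1.5379 zaxis [-0.0007  0.0031 -1.    ] t 4.2
[[ 344.939   -34.5694]
 [ 341.724    97.6929]
 [ 276.8713   97.2055]
 [ 274.8617  -35.0616]
 [ 191.6321 -109.6066]
 [ 214.3597  250.2799]]
```

View pics/w2.png

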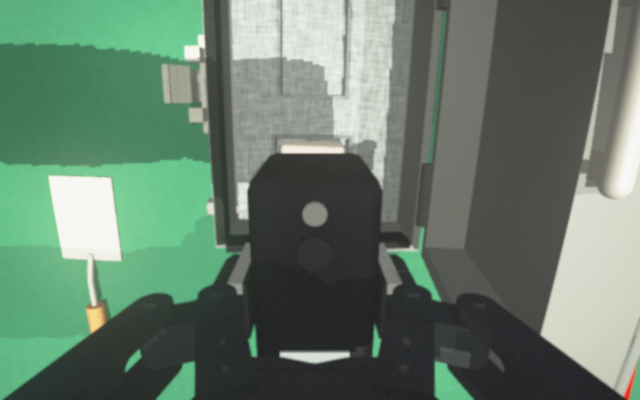

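```bash
python3 - <<'E'
import cv2
a=cv2.imread("pics/w2.png")
c=cv2.resize(a[0:160,200:430],None,fx=3.4,fy=3.4,interpolation=cv2.INTER_CUBIC)
cv2.imwrite("pics/w2c.png",c)
E
```

```text
(no output)
```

View pics/w2c.png

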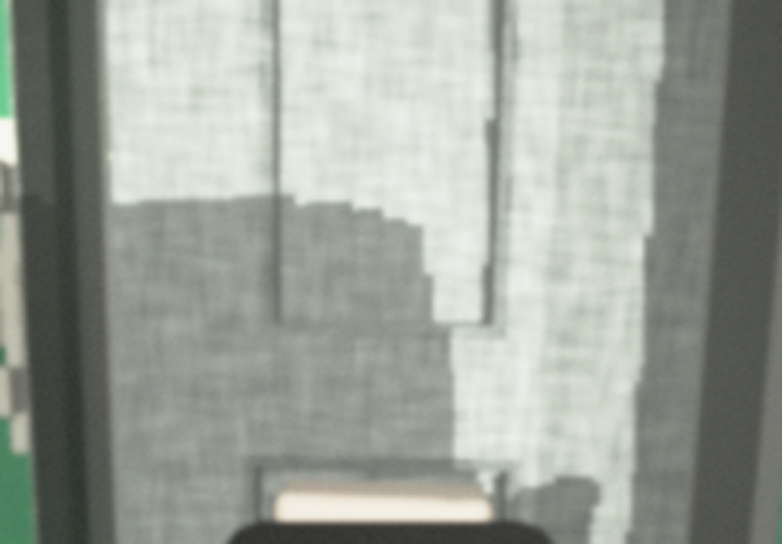

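```bash
python3 - <<'E'
from h import *
o=bot.get_obs(); m=cam("wrist",o); c=lambda p:np.array(p,float)/3.4+[200,0]
for n,z,pts in[("floorL",.02,[(283,50),(283,310)]),("floorR",.02,[(491,50),(487,310)]),("rimL",.04,[(271,50),(271,310)]),("rimR",.04,[(505,50),(501,310)]),("near",.04,[(285,333),(480,333)]),("small",.04,[(254,462),(508,460)]),("caseR",.062,[(722,150),(692,500)]),("caseL",.062,[(14,50),(36,500)])]:
    print(n,unproj(m,c(pts),z)[:,:2].tolist())
E
```

```text
floorL [[0.5009927006242227, 0.10774459184256341], [0.4976026150335329, 0.04736535774278258]]
floorR [[0.5507243837055853, 0.1059437599106584], [0.548756249045815, 0.045531639917606045]]
rimL [[0.4998290854432425, 0.10369783502012483], [0.49652646888999, 0.04721349927955999]]
rimR [[0.5521718776620678, 0.10180508346090064], [0.5504829965472575, 0.0452808770543458]]
near [[0.4995151692390387, 0.041845544390592446], [0.5454657116809453, 0.04019715478316012]]
small [[0.4902471645214005, 0.01186271280634306], [0.5517612991212704, 0.010153284982015474]]
caseR [[0.5956962896702963, 0.0765597093916415], [0.5913232806931656, 0.0023352378327903267]]
caseL [[0.4481774426634148, 0.10171959996017829], [0.44272051382193917, 0.007653377285754756]]
```

```bash
python3 - <<'E'
from h import *
o=bot.get_obs(); m=cam("wrist",o)
for r in(152,154,157): print(r,[ (unproj(m,[(315,r)],o["eef_pos"][2]+h)[0]-o["eef_pos"])[1].round(4) for h in(.03,.034)])
delta(o,[.525,.0903,.12],np.pi/2-.042)
E
```

```text
152 [np.float64(0.0528), np.float64(0.0534)]
154 [np.float64(0.0521), np.float64(0.0528)]
157 [np.float64(0.0511), np.float64(0.0518)]
cm [11.76 -0.08  6.75] twist 0.006 | pos [ 0.5217 -0.0273  0.1874] head 1.5352 zaxis [-0.0018  0.0005 -1.    ] t 4.25
```

Call:
send_rows --motion "0.6 4 0 0 0.006; 0.6 8.5 0 0 0.006; 0.6 11.9 0 0 0.006; 0.6 11.9 0 3 0.006; 0.6 11.9 0 6 0.006"

```text
clock: 4.75
eef_pos: [0.5275, 0.0891, 0.1285]
tool_rot: [0.723, 0.691, 0.001, 0.001]
ft_force: [0.4, 0.2, -5.7]
grip_width: 0.0455
grasp_force: 63.7
```

```bash
python3 - <<'E'
from h import *
o=bot.get_obs(); print(o["ft_force"],o["grasp_force"]);delta(o,[.525,.0915,.07],np.pi/2-.042)
vision.camera("top"); o=bot.get_obs();delta(o,[.525,.0915,.07],np.pi/2-.042)
E
```

```text
[ 0.3788  0.1519 -5.7078] 63.73324513435364
cm [ 0.23 -0.28  5.85] twist -0.004 | pos [0.5275 0.0891 0.1285] head 1.5248 zaxis [ 0.0027  0.     -1.    ] t 4.75
cm [0.39 0.21 5.22] twist -0.005 | pos [0.5231 0.0878 0.1222] head 1.5238 zaxis [-0.0087 -0.0019 -1.    ] t 4.8
```

Call:
send_rows --motion "0.6 0.2 0 1.5 0; 0.6 0.2 0 3 0; 0.6 0.2 0 3.5 0; 0.6 0.2 0 3.5 0; 0.6 0.2 0 3.5 0"

```text
clock: 5.3
eef_pos: [0.5273, 0.0902, 0.0941]
tool_rot: [0.724, 0.69, 0.0, 0.0]
ft_force: [0.2, 0.8, -5.0]
grip_width: 0.0454
grasp_force: 63.8
```

```bash
python3 - <<'E'
from h import *
for i in range(4):
    o=bot.get_obs();delta(o,[.525,.0915,.055],np.pi/2-.042); im=vision.camera("top")
cv2.imwrite("pics/t3.png",cv2.resize(im[130:260,270:400,::-1],None,fx=4.5,fy=4.5,interpolation=cv2.INTER_CUBIC))
print(o["ft_force"])
E
```

```text
cm [ 0.11 -0.24  3.91] twist -0.006 | pos [0.5273 0.0902 0.0941] head 1.5229 zaxis [ 0.0008  0.0001 -1.    ] t 5.3
cm [ 0.1  -0.27  3.94] twist -0.006 | pos [0.5276 0.0904 0.0944] head 1.523 zaxis [ 0.0016  0.0002 -1.    ] t 5.35
cm [ 0.08 -0.28  3.94] twist -0.006 | pos [0.5277 0.0905 0.0944] head 1.5233 zaxis [ 0.0019  0.0003 -1.    ] t 5.4
cm [ 0.07 -0.28  3.94] twist -0.005 | pos [0.5277 0.0906 0.0944] head 1.5235 zaxis [ 0.0019  0.0003 -1.    ] t 5.45
[ 0.2845 -0.2575 -5.6576]
```

Call:
send_rows --motion "0.6 0.1 -0.3 0.5 0; 0.6 0.1 -0.3 1.2 0; 0.6 0.1 -0.3 1.8 0; 0.6 0.1 -0.3 2 0; 0.6 0.1 -0.3 2 0"

```text
clock: 6.0
eef_pos: [0.5234, 0.0918, 0.0725]
tool_rot: [0.724, 0.69, -0.001, -0.0]
ft_force: [-0.7, -1.4, -4.7]
grip_width: 0.0452
grasp_force: 63.8
```

```bash
python3 - <<'E'
from h import *
o=bot.get_obs();delta(o,[.525,.0915,.045],np.pi/2-.042);print(o["ft_force"],o["ft_torque"])
im=vision.camera("top")
cv2.imwrite("pics/t3.png",cv2.resize(im[130:260,270:400,::-1],None,fx=4.5,fy=4.5,interpolation=cv2.INTER_CUBIC))
E
```

```text
cm [-0.02  0.17  2.75] twist -0.005 | pos [0.5234 0.0918 0.0725] head 1.5239 zaxis [-0.0015 -0.0003 -1.    ] t 6.0
[-0.6638 -1.3877 -4.6615] [ 0.0323 -0.0306  0.0081]
```

Call:
send_rows --motion "0.6 0 0 0.2 0; 0.6 0 0 0.4 0; 0.6 0 0 0.6 0; 0.6 0 0 0.8 0; 0.6 0 0 0.8 0"

```text
clock: 6.55
eef_pos: [0.5237, 0.0918, 0.0649]
tool_rot: [0.724, 0.69, -0.0, -0.0]
ft_force: [0.6, -0.6, -5.8]
grip_width: 0.0452
grasp_force: 63.8
```

```bash
python3 - <<'E'
from h import *
o=bot.get_obs();delta(o,[.525,.0915,.045],np.pi/2-.042);print(o["ft_force"],o["ft_torque"])
E
```

```text
cm [-0.03  0.14  1.99] twist -0.005 | pos [0.5237 0.0918 0.0649] head 1.5238 zaxis [-0.0007 -0.0001 -1.    ] t 6.55
[ 0.6227 -0.649  -5.815 ] [-0.0186  0.0181  0.0188]
```

Call:
send_rows --motion "0.6 0 0.05 0.2 -0.005; 0.6 0 0.05 0.4 -0.005; 0.6 0 0.05 0.6 -0.005; 0.6 0 0.05 0.8 -0.005; 0.6 0 0.05 0.8 -0.005"

```text
clock: 7.05
eef_pos: [0.5242, 0.0919, 0.0569]
tool_rot: [0.722, 0.692, -0.0, -0.0]
ft_force: [0.2, -0.9, -5.4]
grip_width: 0.0449
grasp_force: 63.8
```

Call:
send_rows --motion "0.6 0 0 0.2 0; 0.6 0 0 0.4 0; 0.6 0 0 0.6 0; 0.6 0 0 0.8 0; 0.6 0 0 0.9 0"

```text
clock: 7.55
eef_pos: [0.5243, 0.0919, 0.048]
tool_rot: [0.722, 0.692, -0.0, -0.0]
ft_force: [-0.1, 1.2, -5.5]
grip_width: 0.0453
grasp_force: 63.8
```

Call:
send_rows --motion "0.6 0 0 0.05 0; 0.6 0 0 0.1 0; 0.6 0 0 0.15 0; 0.6 0 0 0.15 0; 0.6 0 0 0.15 0"

```text
clock: 8.05
eef_pos: [0.5245, 0.0918, 0.0468]
tool_rot: [0.722, 0.692, 0.0, 0.0]
ft_force: [0.7, 0.6, -4.7]
grip_width: 0.0451
grasp_force: 63.8
```

Call:
send_rows --motion "0.6 0 0 0.05 0; 0.6 0 0 0.1 0; 0.6 0 0 0.15 0; 0.6 0 0 0.15 0; 0.6 0 0 0.15 0"

```text
clock: 8.55
eef_pos: [0.5245, 0.0919, 0.0462]
tool_rot: [0.722, 0.692, 0.0, 0.0]
ft_force: [-4.0, 0.2, 5.1]
grip_width: 0.0449
grasp_force: 65.1
```

Call:
send_rows --motion "-0.5 0 0 0 0; -0.5 0 0 0 0; -0.5 0 0 0 0; -0.5 0 0 0 0; -0.5 0 0 0 0"

```text
clock: 9.05
eef_pos: [0.5246, 0.0918, 0.0452]
tool_rot: [0.722, 0.692, 0.0, 0.0]
ft_force: [0.3, 0.2, 0.9]
grip_width: 0.0641
grasp_force: 0.0
```

Call:
send_rows --motion "-0.5 0 0 -1 0; -0.5 0 0 -3.5 0; -0.5 0 0 -7.5 0; -0.5 0 0 -12 0; -0.5 0 0 -16 0"

```text
clock: 9.55
eef_pos: [0.5245, 0.0918, 0.2082]
tool_rot: [0.722, 0.692, 0.001, 0.0]
ft_force: [0.8, -0.2, 0.5]
grip_width: 0.0639
grasp_force: 0.0
```

```bash
python3 - <<'E'
from h import *
o=bot.get_obs();delta(o,[.525,.0915,.045],np.pi/2-.042);print(o["ft_force"],o["joint_pos"])
im=vision.camera("wrist"); cv2.imwrite("pics/w4.png",im[:,:,::-1])
E
```

```text
cm [-0.04  0.03 16.32] twist 0.0 | pos [0.5245 0.0918 0.2082] head 1.5288 zaxis [ 0.0015  0.0002 -1.    ] t 9.55
[ 0.7794 -0.1978  0.5286] [ 0.1734  0.3144  0.0442  1.2991 -0.      1.7861]
```

View pics/w4.png

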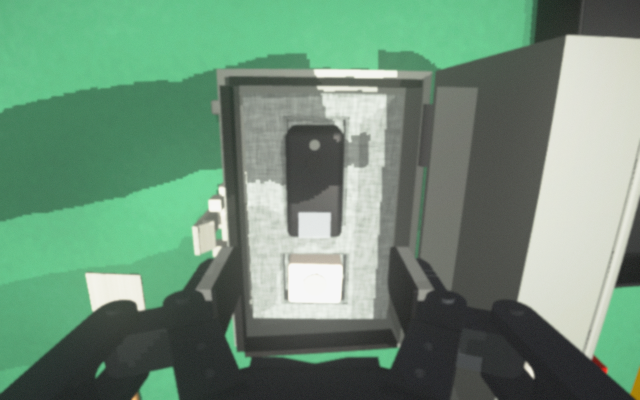

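The picture shows the level seated in the long pocket, at columns 287–343 and rows 125–237, with the target undisturbed at (315,278). I'll now go over the lid and behind it.

Call:
send_rows --motion "1 -1 0 -4.3 0; 1 -2 0 -8.5 0; 1 -3 5 -8.5 0; 1 -4 10 -8.5 0; 1 -4 15 -8.5 0"

```text
clock: 10.1
eef_pos: [0.6721, 0.0442, 0.2927]
tool_rot: [0.722, 0.692, 0.001, 0.001]
ft_force: [1.3, 0.3, 1.4]
grip_width: 0.0001
grasp_force: 0.0
```

```bash
python3 - <<'E'
from h import *
vision.camera("top")
o=bot.get_obs();delta(o,[.675,.0457,.215],np.pi/2-.042);print(o["ft_force"],o["joint_pos"],o["grip_width"])
im=vision.camera("top"); a=cv2.resize(im[120:250,250:400,::-1],None,fx=3,fy=3,interpolation=cv2.INTER_CUBIC)
im=vision.camera("scene"); b=cv2.resize(im[100:260,240:370,::-1],(317,390),interpolation=cv2.INTER_CUBIC)
cv2.imwrite("pics/t5.png",np.hstack([a,b]))
E
```

```text
cm [ 0.13 -0.66  6.88] twist -0.002 | pos [0.6814 0.0442 0.2838] head 1.5266 zaxis [ 0.0019 -0.0007 -1.    ] t 10.15
[  5.5388   0.1747 -12.1268] [ 0.0652  0.6388  0.7515  1.6817 -0.0008  1.6801] -8.682387527186037e-05
```

View pics/t5.png

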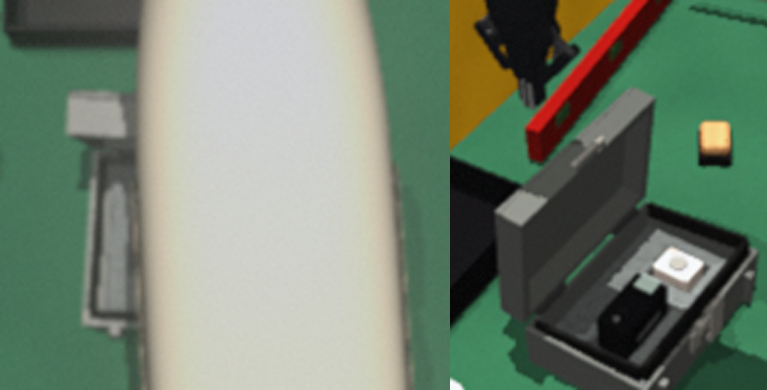

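Call:
send_rows --motion "1 0.1 -0.4 2 0; 1 0.1 -0.4 4.5 0; 1 0.1 -0.4 6.8 0; 1 0.1 -0.4 6.8 0; 1 0.1 -0.4 6.8 0"

```text
clock: 10.75
eef_pos: [0.6658, 0.047, 0.2239]
tool_rot: [0.722, 0.692, 0.0, 0.0]
ft_force: [0.1, -1.3, 0.7]
grip_width: -0.0002
grasp_force: 0.0
```

```bash
cat > lid.py <<'E'
from h import *
import sys
H=np.array([.6135,.0457,.07]); yaw=-.042
def C(th,u=.145,w=.039): return -u*np.cos(th)+w*np.sin(th), u*np.sin(th)+w*np.cos(th)
def tcp(th,off=.0145,u=.145):
    x,z=C(th,u); x+=off; return H+[x*np.cos(yaw),x*np.sin(yaw),z]
def plan(o,ths,off=.0145,u=.145):
    M=R.from_quat(o["tool_rot"]).as_matrix()
    for t in ths: print(round(t,2),np.round(100*M.T@(tcp(t,off,u)-o["eef_pos"]),2),tcp(t,off,u))
if __name__=="__main__":
    o=bot.get_obs(); print(o["eef_pos"],o["ft_force"],round(float(o["clock"]),2)); plan(o,[float(a) for a in sys.argv[1:]])
E
python3 lid.py 1.46 1.4 1.3 1.2 1.1 1.0 .9
```

```text
[0.6658 0.047  0.2239] [ 0.1491 -1.293   0.7173] 10.75
1.46 [-0.35 -1.5   0.55] [0.6507 0.0441 0.2184]
1.4 [-0.35 -2.39  0.44] [0.6418 0.0445 0.2195]
1.3 [-0.35 -3.89  0.38] [0.6268 0.0451 0.2201]
1.2 [-0.35 -5.39  0.46] [0.6118 0.0458 0.2193]
1.1 [-0.35 -6.87  0.7 ] [0.597  0.0464 0.2169]
1.0 [-0.35 -8.32  1.08] [0.5825 0.047  0.2131]
0.9 [-0.35 -9.73  1.61] [0.5685 0.0476 0.2078]
```

Call:
send_rows --motion "1 -0.3 -1 0.5 0; 1 -0.3 -2 0.5 0; 1 -0.3 -3 0.4 0; 1 -0.3 -4 0.4 0; 1 -0.3 -5 0.4 0"

```text
clock: 11.25
eef_pos: [0.6179, 0.046, 0.2218]
tool_rot: [0.722, 0.692, 0.003, 0.002]
ft_force: [1.4, 0.8, -0.0]
grip_width: 0.0005
grasp_force: 0.8
```

```bash
python3 lid.py 1.2 1.1 1.0 .9 .8 .7
```

```text
[0.6179 0.046  0.2218] [ 1.4484  0.8267 -0.0238] 11.25
1.2 [-0.05 -0.6   0.25] [0.6118 0.0458 0.2193]
1.1 [-0.05 -2.09  0.47] [0.597  0.0464 0.2169]
1.0 [-0.05 -3.54  0.85] [0.5825 0.047  0.2131]
0.9 [-0.05 -4.95  1.36] [0.5685 0.0476 0.2078]
0.8 [-0.05 -6.3   2.02] [0.555  0.0482 0.2012]
0.7 [-0.05 -7.58  2.8 ] [0.5423 0.0487 0.1932]
```

Call:
send_rows --motion "1 0 -1.3 0.4 0; 1 0 -2.5 0.6 0; 1 0 -3.6 0.9 0; 1 0 -5 1.4 0; 1 0 -6.3 2 0"

```text
clock: 11.75
eef_pos: [0.5551, 0.049, 0.2022]
tool_rot: [0.722, 0.692, 0.003, 0.002]
ft_force: [0.6, 0.7, 2.0]
grip_width: 0.0001
grasp_force: 0.9
```

```bash
python3 lid.py .8 .7 .6 .5 .4 .3 .2 .1; python3 - <<'E'
from h import *
im=vision.camera("scene"); cv2.imwrite("pics/s6.png",cv2.resize(im[100:270,230:400,::-1],None,fx=3,fy=3,interpolation=cv2.INTER_CUBIC))
E
```

```text
[0.5551 0.049  0.2022] [0.5541 0.7362 1.9786] 11.75
0.8 [-0.09 -0.01  0.1 ] [0.555  0.0482 0.2012]
0.7 [-0.09 -1.29  0.89] [0.5423 0.0487 0.1932]
0.6 [-0.09 -2.48  1.8 ] [0.5304 0.0492 0.1841]
0.5 [-0.09 -3.58  2.82] [0.5195 0.0496 0.1737]
0.4 [-0.09 -4.57  3.95] [0.5097 0.0501 0.1624]
0.3 [-0.09 -5.44  5.17] [0.5011 0.0504 0.1501]
0.2 [-0.09 -6.19  6.47] [0.4937 0.0507 0.137 ]
0.1 [-0.1  -6.8   7.84] [0.4877 0.051  0.1233]
```

View pics/s6.png

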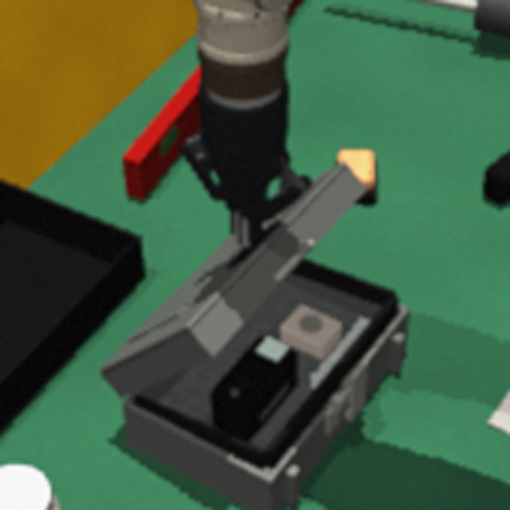

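Call:
send_rows --motion "1 0 -1.3 0.9 0; 1 0 -2.4 1.7 0; 1 0 -3.5 2.7 0; 1 0 -4.5 3.8 0; 1 0 -5.3 5 0"

```text
clock: 12.3
eef_pos: [0.5019, 0.0511, 0.1508]
tool_rot: [0.722, 0.692, 0.002, 0.001]
ft_force: [-0.3, -0.3, -0.4]
grip_width: 0.0
grasp_force: 0.5
```

```bash
python3 lid.py .3 .25 .2 .15 .1 0.05 0
```

```text
[0.5019 0.0511 0.1508] [-0.2742 -0.3306 -0.3963] 12.3
0.3 [-0.07 -0.08  0.07] [0.5011 0.0504 0.1501]
0.25 [-0.07 -0.47  0.71] [0.4973 0.0506 0.1437]
0.2 [-0.07 -0.82  1.37] [0.4937 0.0507 0.137 ]
0.15 [-0.07 -1.14  2.05] [0.4906 0.0509 0.1302]
0.1 [-0.07 -1.43  2.75] [0.4877 0.051  0.1233]
0.05 [-0.07 -1.68  3.45] [0.4852 0.0511 0.1162]
0.0 [-0.07 -1.9   4.17] [0.4831 0.0512 0.109 ]
```

Call:
send_rows --motion "1 -0.1 -0.8 0.4 0; 1 -0.1 -1.5 0.9 0; 1 -0.1 -2 1.4 0; 1 -0.1 -2.4 1.9 0; 1 -0.1 -2.5 2.3 0"

```text
clock: 12.8
eef_pos: [0.4754, 0.0509, 0.1252]
tool_rot: [0.722, 0.692, -0.0, -0.0]
ft_force: [0.2, -0.4, 0.1]
grip_width: -0.0003
grasp_force: 0.2
```

```bash
python3 - <<'E'
from h import *
for i in range(2): o=bot.get_obs();print(o["eef_pos"],o["ft_force"],o["ft_torque"]);vision.camera("top")
im=vision.camera("scene"); cv2.imwrite("pics/s7.png",cv2.resize(im[130:270,250:400,::-1],None,fx=3.5,fy=3.5,interpolation=cv2.INTER_CUBIC))
E
```

```text
[0.4754 0.0509 0.1252] [ 0.1851 -0.3635  0.056 ] [0.0377 0.02   0.0353]
[0.475  0.0508 0.1244] [-0.9398 -0.1081 -0.0134] [-0.0156  0.0428  0.0159]
```

Call:
send_rows --motion "1 0 0 0.1 0; 1 0 0 0.2 0; 1 0 0 0.3 0; 1 0 0 0.4 0; 1 0 0 0.5 0"

```text
clock: 13.45
eef_pos: [0.4755, 0.0509, 0.1215]
tool_rot: [0.722, 0.692, 0.0, -0.0]
ft_force: [-5.4, -1.1, 11.8]
grip_width: -0.0
grasp_force: 5.6
```

```bash
python3 - <<'E'
from h import *
o=bot.get_obs();print(o["eef_pos"],o["ft_force"],o["ft_torque"])
E
```

```text
[0.4755 0.0509 0.1215] [-5.3975 -1.1231 11.836 ] [-0.0685  1.1655  0.0026]
```

Call:
send_rows --motion "1 0 -0.1 0.05 0; 1 0 -0.2 0.1 0; 1 0 -0.22 0.15 0; 1 0 -0.24 0.2 0; 1 0 -0.24 0.2 0"

```text
clock: 13.95
eef_pos: [0.475, 0.0509, 0.1204]
tool_rot: [0.722, 0.692, 0.002, 0.001]
ft_force: [-1.3, -0.9, 10.9]
grip_width: 0.0004
grasp_force: 5.5
```

Call:
send_rows --motion "1 0 -0.05 0.1 0; 1 0 -0.1 0.2 0; 1 0 -0.1 0.3 0; 1 0 -0.15 0.4 0; 1 0 -0.15 0.4 0"

```text
clock: 14.45
eef_pos: [0.4736, 0.051, 0.1164]
tool_rot: [0.722, 0.692, 0.002, 0.002]
ft_force: [-1.2, -0.4, 11.2]
grip_width: -0.0003
grasp_force: 5.2
```

```bash
python3 - <<'E'
from h import *
o=bot.get_obs();print(o["eef_pos"],o["ft_force"],o["ft_torque"])
im=vision.camera("scene"); cv2.imwrite("pics/s8.png",cv2.resize(im[160:270,270:400,::-1],None,fx=5,fy=5,interpolation=cv2.INTER_CUBIC))
E
```

```text
[0.4736 0.051  0.1164] [-1.1926 -0.4375 11.2177] [-0.1457  0.3504  0.0423]
```

View pics/s8.png

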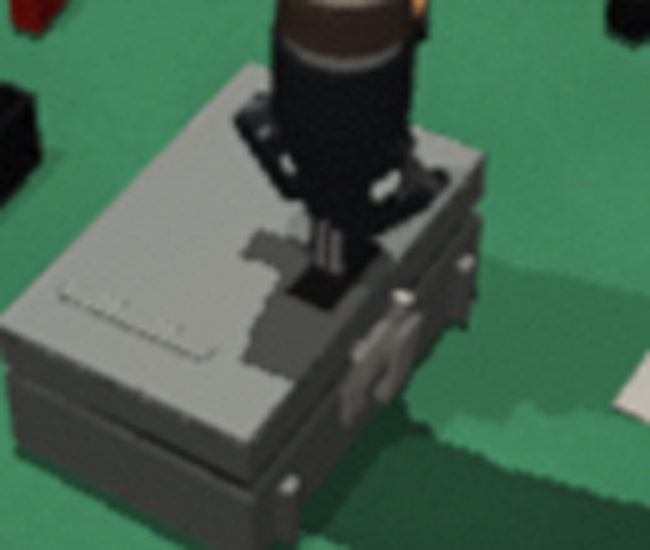

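The picture shows the fingers on the pad at about (330,265) in the crop, and the lid nearly down on the seal. I'll keep pressing in small steps.

Call:
send_rows --motion "1 0 -0.05 0.05 0; 1 0 -0.05 0.1 0; 1 0 -0.1 0.15 0; 1 0 -0.1 0.2 0; 1 0 -0.1 0.2 0"

```text
clock: 15.0
eef_pos: [0.4731, 0.0511, 0.1148]
tool_rot: [0.722, 0.692, 0.002, 0.002]
ft_force: [-1.1, 0.0, 13.3]
grip_width: 0.0003
grasp_force: 6.1
```

Call:
send_rows --motion "1 0 0 0.05 0; 1 0 -0.05 0.1 0; 1 0 -0.05 0.15 0; 1 0 -0.1 0.2 0; 1 0 -0.1 0.2 0"

```text
clock: 15.5
eef_pos: [0.4725, 0.0511, 0.1129]
tool_rot: [0.722, 0.692, 0.002, 0.002]
ft_force: [-0.6, -2.1, 12.2]
grip_width: -0.0001
grasp_force: 5.9
```

Call:
send_rows --motion "1 0 0 0.05 0; 1 0 -0.03 0.1 0; 1 0 -0.03 0.1 0; 1 0 -0.03 0.1 0; 1 0 -0.03 0.1 0"

```text
clock: 16.0
eef_pos: [0.4721, 0.0511, 0.1117]
tool_rot: [0.722, 0.692, 0.002, 0.002]
ft_force: [-0.4, -1.3, 11.1]
grip_width: 0.0003
grasp_force: 5.6
```

```bash
python3 - <<'E'
from h import *
o=bot.get_obs();print(o["eef_pos"],o["ft_force"],o["ft_torque"])
im=vision.camera("scene"); r=boxes_of("scene","hook"); print(r[:2]); cv2.imwrite("pics/s9.png",im[:,:,::-1])
E
```

```text
[0.4721 0.0511 0.1117] [-0.3955 -1.2879 11.1104] [-0.221   0.1014 -0.0297]
[{'rect': [346.6, 230.4, 9.1, 16.1], 'conf': 0.54}]
```

Call:
send_rows --motion "1 0 0 0.05 0; 1 0 -0.03 0.1 0; 1 0 -0.03 0.15 0; 1 0 -0.03 0.15 0; 1 0 -0.03 0.15 0"

```text
clock: 16.6
eef_pos: [0.4719, 0.0511, 0.1106]
tool_rot: [0.722, 0.692, 0.002, 0.002]
ft_force: [-0.5, -1.1, 13.3]
grip_width: -0.0001
grasp_force: 6.9
```

Call:
send_rows --motion "1 0 0 0.05 0; 1 0 0 0.1 0; 1 0 0 0.1 0; 1 0 0 0.1 0; 1 0 0 0.1 0"

```text
clock: 17.1
eef_pos: [0.4718, 0.0511, 0.1104]
tool_rot: [0.722, 0.692, 0.003, 0.002]
ft_force: [-2.8, -1.3, 18.4]
grip_width: 0.0001
grasp_force: 9.5
```

Call:
send_rows --motion "1 0 0 -0.1 0; 1 0 0 -0.3 0; 1 0 0 -0.5 0; 1 0 0 -0.6 0; 1 0 0 -0.6 0"

```text
clock: 17.6
eef_pos: [0.4689, 0.0511, 0.1124]
tool_rot: [0.722, 0.692, -0.0, -0.0]
ft_force: [-0.6, -0.6, -0.2]
grip_width: 0.0003
grasp_force: 0.0
```

Call:
send_rows --motion "1 0 0 -1 0; 1 0 0 -4 0; 1 0 0 -8 0; 1 0 0 -12 0; 1 0 0 -15 0"

```text
clock: 18.1
eef_pos: [0.4696, 0.0512, 0.2658]
tool_rot: [0.722, 0.692, 0.001, 0.001]
ft_force: [1.1, -0.3, 0.2]
grip_width: -0.0001
grasp_force: 0.0
```

```bash
python3 - <<'E'
from h import *
for i in range(6): vision.camera("top")
o=bot.get_obs(); print(o["eef_pos"],o["ft_force"])
im=vision.camera("scene"); print(boxes_of("scene","hook")[:1],boxes_of("scene","lid")[:1]); cv2.imwrite("pics/s10.png",im[:,:,::-1])
a=cv2.imread("pics/s9.png",0)[222:262,270:318].astype(np.float32); b=cv2.imread("pics/s10.png",0)[222:262,270:318].astype(np.float32)
print("shift px",cv2.phaseCorrelate(a,b)); print("diff",np.abs(a-b).mean())
m=cam("scene"); H=np.array([.6135,.0457]); 
for th in(.0,.02,.04,.1):   # left front top corner of lid
    x=-.17*np.cos(th)+.036*np.sin(th)+.085; z=.07+.17*np.sin(th)+.036*np.cos(th)
    print(th,proj(m,rz([.5285,.0492,-.042],[(x,.13,z)])))
E
```

```text
[0.4684 0.0511 0.2617] [0.1815 0.1535 0.0142]
[{'rect': [349.8, 231.8, 12.8, 15.1], 'conf': 0.67}] [{'rect': [319.8, 215.8, 98.8, 84.1], 'conf': 0.96}]
shift px ((-0.10048952536516609, -0.08782498065535904), 1.0183293712635835)
diff 1.6802083
0.0 [[321.2342 249.3289]]
0.02 [[320.9824 248.4157]]
0.04 [[320.7081 247.4921]]
0.1 [[319.7504 244.6621]]
```

The lid hasn't moved since I let go. Its image shifted 0.09 px, where springing back up would give about 4 px, so the latch is holding.

```bash
python3 -c "
from workcell import workorder
print(workorder.job_done())"
```

```text
the job is handed in; nothing more can be done
None
```

The level is seated in its long pocket, the lid is shut and held by the latch (highest press force read was about 18 N), and the job is handed in at about 18 s.

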